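# Kit the brass knife fittings

### The job

Gather the four brass fittings of one knife into the kit tray, each standing as it does now in the middle of its own leather pad: pommel on red, guard on blue, ferrule on green, bolster on white. Set them down rather than dropping them, and leave the steel pommel and the steel ferrule where they are.

Things in the scene. Friction and masses are not known exactly. Their poses are not given: they have to be found in the camera images.
- brass_pommel: Golden brass knife pommel, a round, squat knob: 36 mm across at its widest, a straight band from 10 to 22 mm above its underside, foot 26 mm across, domed top, 36 mm tall, about 0.2 kg. Origin: centre of its underside, z up. Stands on the bench left or right of the tray, any yaw; bystanders up to 35 mm tall stand among the fittings, centres 80 mm or more apart.
- brass_guard: Golden brass knife guard: a low flat bar with round ends and a dark slot on top, 66 mm long (its x), 16 mm wide (its y), 14 mm tall, about 0.11 kg. Origin: centre of its underside, z up. Stands on the bench left or right of the tray, any yaw; bystanders up to 35 mm tall stand among the fittings, centres 80 mm or more apart.
- brass_ferrule: Golden brass ferrule: an upright open tube, 30 mm outer and 22 mm inner diameter, 28 mm tall, about 0.07 kg. Origin: centre of its underside, z up. Stands on the bench left or right of the tray, any yaw; bystanders up to 35 mm tall stand among the fittings, centres 80 mm or more apart.
- brass_bolster: Golden brass bolster: an upright block with a dark slot on top, 36 mm long (its x), 22 mm wide (its y), 28 mm tall, about 0.17 kg. Origin: centre of its underside, z up. Stands on the bench left or right of the tray, any yaw; bystanders up to 35 mm tall stand among the fittings, centres 80 mm or more apart.
- steel_pommel: Silver-grey steel pommel, same shape and size as the brass one; belongs to another job and stays where it is. Origin: centre of its underside, z up. Stands on the bench left or right of the tray, any yaw; bystanders up to 35 mm tall stand among the fittings, centres 80 mm or more apart.
- steel_ferrule: Silver-grey steel ferrule, same shape and size as the brass one; belongs to another job and stays where it is. Origin: centre of its underside, z up. Stands on the bench left or right of the tray, any yaw; bystanders up to 35 mm tall stand among the fittings, centres 80 mm or more apart.
- pad_red: Red leather pad, 68 x 68 x 3 mm, one of four in a 2 x 2 grid (92 mm pitch, colours change places) in the square wooden kit tray. Fixed. Origin: centre of its underside, 8 mm above the bench (top 11 mm above the bench); x, y along the tray's sides. Tray: 210 mm square, fixed, edge strip 12 mm high.
- pad_blue: Blue leather pad, 68 x 68 x 3 mm, one of four in a 2 x 2 grid (92 mm pitch, colours change places) in the square wooden kit tray. Fixed. Origin: centre of its underside, 8 mm above the bench (top 11 mm above the bench); x, y along the tray's sides. Tray: 210 mm square, fixed, edge strip 12 mm high.
- pad_green: Green leather pad, 68 x 68 x 3 mm, one of four in a 2 x 2 grid (92 mm pitch, colours change places) in the square wooden kit tray. Fixed. Origin: centre of its underside, 8 mm above the bench (top 11 mm above the bench); x, y along the tray's sides. Tray: 210 mm square, fixed, edge strip 12 mm high.
- pad_white: White leather pad, 68 x 68 x 3 mm, one of four in a 2 x 2 grid (92 mm pitch, colours change places) in the square wooden kit tray. Fixed. Origin: centre of its underside, 8 mm above the bench (top 11 mm above the bench); x, y along the tray's sides. Tray: 210 mm square, fixed, edge strip 12 mm high.
Things that resemble listed ones, but are neither listed nor needed, are in the scene too. What is shaped like the brass_bolster but purple or turquoise is not meant.

How it is judged:
By the outcome, as a careful person would: the job done as asked, in the order asked, and still so for the second after the job is handed in, with the robot touching nothing.
It also fails if it takes over 102 s, if anything falls off the work surface, if the arm or the gripper's body presses on something with over 40 N, if the wrist force passes 120 N, or if a joint passes its speed limit or range.

### The arm

A 6-joint arm with a two-finger parallel gripper is mounted at the origin on the work surface. World frame = base frame: x ahead of the robot, y to its left, z up, the work surface at z = 0. Lengths are in mm, angles in rad, forces in N, time in s.
With the tool pointing down it reaches from about 275 to 750 mm from the base axis. Payload 10.2 kg.
Tool frame: the origin (TCP) lies where the fingers leave the gripper's body, on its centre line; the fingertips stand 73 mm ahead of it and the grasp point (between the pads) lies 54 mm ahead of it; z points along the fingers, y is the line along which they close (so a half turn about z gives the same grasp; the last joint's range is limited). The gripper opens to 85 mm and grips with 20 to 120 N. Pads are 22 mm wide; open, the fingers measure 114 mm over their backs; the gripper's body (76 mm by 85 mm) begins 54 mm behind the grasp point. The pads swing forward as they close: fully open they stand 13 mm farther back than shut.
Start: joints at [-0.223, 0.313, 1.498, -0, 1.331, -0.223], TCP at [525.006, -0.014, 303.894] pointing down, gripper open.
Joint ranges: [-2.94, 2.94], [-0.97, 2.17], [0.19, 2.56], [-1.23, 4.37], [0.02, 3.11], [-2.88, 2.88]. Speed limits (rad/s): [2.39, 2.39, 3.01, 3.14, 3.14, 3.14].

### API

Orientations are given as a unit quaternion [w, x, y, z].
In Python, from rig import ctrl gives the robot as it stands.
- The arm moves only by the shell command python3 -m creep 'ROWS' [OPENING] [FORCE]. ROWS is JSON, a list that holds one entry, the list of rows, each a list of 6 numbers: the shift along the world's x, y, z in units of 25 mm (1.0 is 25 mm), then the turn, a rotation vector about the world's x, y, z in units of 5 degrees (1.0 is 5 degrees). In form: [[[x, y, z, ax, ay, az], ...]]. A call has 1 to 20 rows; each row is the pose to reach, as a shift and turn from the pose commanded when the call began; what a row does not reach only later rows make up. A row lasts 1/12 s, in which the tool goes at most 41.7 mm and 7.16 degrees, less where a joint would pass 70% of its speed; a pose out of reach is approached as far as the arm can. A call with a gripper value outside its range is refused whole. OPENING is the finger opening in mm, from 0 to 85.4, set as the call begins (- or left out, the last holds). The fingers move at their own pace and stop on an object; FORCE is the grip in N (left out, the last holds). Time passes only in rows, so rows that repeat a pose let the fingers close. It gives the time, the measured TCP pose, the force, the opening and the grip force at its end, in the units of the state.
- ctrl.sense(): the state, without advancing time (a new reading comes with each control period).
- ctrl.capture(name): name is "scene" or "side" or "wrist"; returns a dict with "image" (384x512x3 uint8, red, green, blue), "fx", "fy", "cx", "cy" (pixels), "R" (3x3) and "t" (3): a world point X has camera coordinates R X + t. Camera axes: x right, y down, z forward; pixel columns grow to the right and rows downward; lengths in mm; the calibration is good to about 2 mm. The wrist camera is an equidistant fisheye: a pixel r from the principal point sees the ray r / f radians off the axis. A picture is of the moment at which its call begins. There is no depth.
- ctrl.finish_job(): hands the job in; it is judged then, once.
The state is a dict: "time_s": time; "joints": joint angles; "dq": joint speeds; "tau": joint torques, N m; "eef_pos": TCP position; "ee_rot": TCP orientation; "force": force on the tool from outside, world axes, zero at the start; "wrist_torque": the same for the moment, N m; "grip_width": opening from 0.0 (shut) to 1.0 (fully open); "grip_force": force on a finger pad.
Only numpy, scipy, OpenCV 4.12 (cv2) and the standard library are available. Lean on these libraries where they do the work, as an engineer would, in place of code of your own. Each camera call takes 0.05 s, during which the arm holds its last target. There are 200 camera calls.

## Working session

There is one attempt and no reset: what is moved stays moved. The work goes in short steps, Python scripts to look and compute and a shell command to move; the robot and the scene stay as the last step left them, time stands still between calls to the robot, and variables do not carry over. Pictures are saved under pics/ and viewed, at most 14 in all, crops included, and the job is handed in when it is done.

```bash
ls; mkdir -p pics; python3 - <<'E'
from rig import ctrl
import cv2,pickle
for n in("scene","side","wrist"):
    c=ctrl.capture(n); pickle.dump(c,open(n+'.pkl','wb'))
    cv2.imwrite(f'pics/{n}0.png',cv2.resize(c['image'][...,::-1],(800,600),interpolation=cv2.INTER_CUBIC))
    print(n,c['fx'],c['cx'],c['cy'],c['R'],c['t'])
print(ctrl.sense())
E
```

```text
pics
scene 420.1575542023982 257.1663185084414 184.1413495327336 [[-0.05872475  0.9981806   0.01367111]
 [ 0.77568597  0.05424683 -0.6287834 ]
 [-0.628381   -0.02632066 -0.77746032]] [  50.23780259 -402.57658813 1409.03576211]
side 372.0892449521574 255.6465656985388 191.0049870574836 [[ 0.77222499 -0.63534439 -0.00246559]
 [-0.30997517 -0.37336403 -0.87436531]
 [ 0.55460253  0.67597101 -0.48526202]] [-436.56861626  215.69675554  650.03099664]
wrist 297.3186396354542 257.77510873573095 191.84649541204698 [[ 9.99999428e-01  1.91987413e-04 -1.05255843e-03]
 [ 4.70279119e-04 -9.62513668e-01  2.71232773e-01]
 [-9.61028593e-04 -2.71233113e-01 -9.62513208e-01]] [-524.0741905   -35.2448318   379.10245606]
{'time_s': 0.15, 'joints': array([-2.23383716e-01,  3.13332647e-01,  1.49826802e+00, -8.49581651e-06,
        1.33102868e+00, -2.23422898e-01]), 'dq': array([ 1.66580737e-05, -2.01269926e-03, -3.67452280e-03,  8.15318572e-04,
        8.24202182e-04,  1.57896828e-03]), 'tau': array([ 1.79854873e-03, -4.12368500e+01, -2.59796566e+01, -1.57318855e-04,
        3.17765021e-03, -3.62555340e-05]), 'eef_pos': array([5.24869541e+02, 2.44739024e-02, 3.03458737e+02]), 'ee_rot': array([-4.36420919e-04,  7.07092118e-01,  7.07121254e-01, -2.79704004e-04]), 'force': array([-1.05259341,  0.04143197, -0.33816392]), 'wrist_torque': array([-0.02371859, -0.05816419, -0.00765209]), 'grip_force': 0.0, 'grip_width': 0.9955198435783714}
```

View pics/scene0.png

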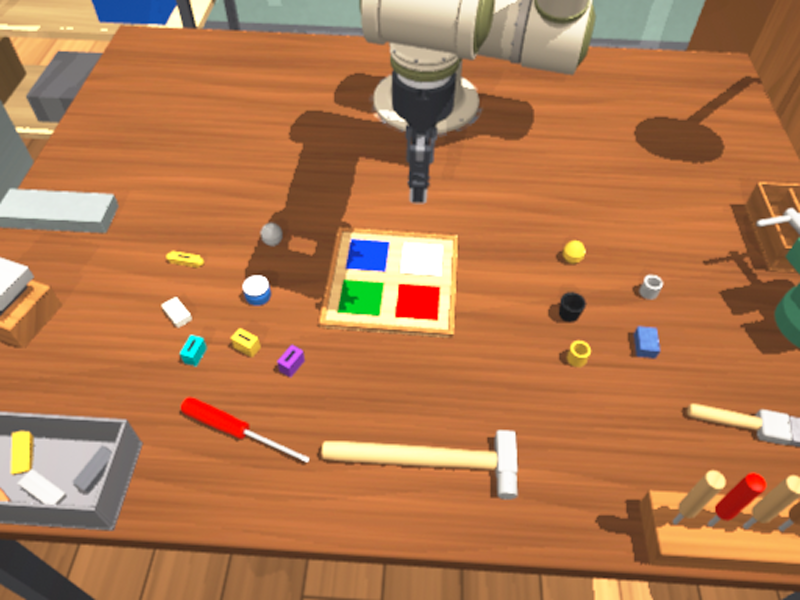

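View pics/wrist0.png

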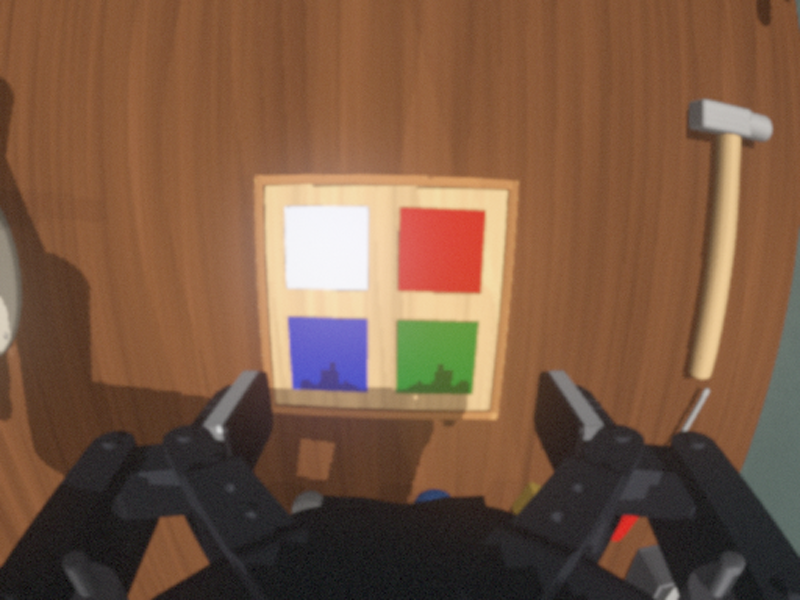

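```bash
cat > h.py <<'E'
import numpy as np,cv2,pickle
def ray(c,u,v,wrist=False):
    a=np.array([(u-c['cx'])/c['fx'],(v-c['cy'])/c['fy'],1.])
    if wrist:
        r=np.hypot(a[0],a[1]); a=np.array([a[0]/r*np.sin(r),a[1]/r*np.sin(r),np.cos(r)])
    R=np.array(c['R']);return -R.T@np.array(c['t']),R.T@a
def at(c,u,v,z,wrist=False):
    o,d=ray(c,u,v,wrist); return (o+d*(z-o[2])/d[2])[:2].round(1)
def blobs(c,lo,hi,amin=25):
    m=cv2.inRange(cv2.cvtColor(c['image'],cv2.COLOR_RGB2HSV),lo,hi)
    n,l,s,ce=cv2.connectedComponentsWithStats(m)
    return [(s[i],ce[i],(l==i).astype(np.uint8)) for i in range(1,n) if s[i][4]>amin]
E
python3 - <<'E'
from h import *
s=pickle.load(open('scene.pkl','rb'));w=pickle.load(open('wrist.pkl','rb'))
print('yellow scene (z=0,z=14,z=28)')
for st,ce,m in blobs(s,(22,150,110),(32,255,255)):
    print(st,ce.round(1),at(s,*ce,0),at(s,*ce,14),at(s,*ce,28))
# pads, px in 800x600 from wrist; 
for n,lo,hi in(('red',(0,150,80),(8,255,255)),('blue',(112,130,60),(128,255,255)),('green',(50,120,40),(70,255,255)),('white',(0,0,225),(180,30,255))):
    for nm,c in(('s',s),('w',w)):
        for st,ce,m in blobs(c,lo,hi,300):
            p=ce
            q=cv2.boxPoints(cv2.minAreaRect(cv2.findNonZero(m)))
            print(n,nm,st,at(c,*p,11,nm=='w'),[list(at(c,*k,11,nm=='w')) for k in q])
E
```

```text
yellow scene (z=0,z=14,z=28)
[362 154  12  11 110] [367.7 159.2] [412.2 275.1] [425.3 270.7] [438.4 266.3]
[107 161  23   9 116] [118.2 164.5] [ 478.9 -392.8] [ 490.9 -386.1] [ 502.9 -379.4]
[148 210  17  14 133] [156.6 216.5] [ 637.8 -256.1] [ 647.1 -251.7] [ 656.5 -247.3]
[365 218  13  11  67] [371.  223.1] [621.8 260.8] [631.4 256.6] [641.  252.4]
[  8 276  11  27 284] [ 13.  288.7] [ 842.1 -521.1] [ 848.1 -512.3] [ 854.  -503.5]
red s [253 182  28  23 554] [555.4   6.6] [[np.float64(586.3), np.float64(-27.3)], [np.float64(519.8), np.float64(-27.2)], [np.float64(522.4), np.float64(41.1)], [np.float64(588.6), np.float64(38.3)]]
red s [115 254  45  27 574] [ 779.3 -268.5] [[np.float64(774.0), np.float64(-321.9)], [np.float64(743.6), np.float64(-317.6)], [np.float64(785.5), np.float64(-213.9)], [np.float64(814.1), np.float64(-220.0)]]
red s [458 302  33  32 521] [846.4 442. ] [[np.float64(866.6), np.float64(400.3)], [np.float64(805.8), np.float64(469.6)], [np.float64(827.7), np.float64(485.1)], [np.float64(886.7), np.float64(416.2)]]
red w [ 256  134   54   53 2699] [554.6   8.2] [[n
[... 1539 characters left out ...]
.float64(725.5), np.float64(561.1)], [np.float64(761.8), np.float64(543.3)]]
white s [318 276  13  40 424] [817.1 139.4] [[np.float64(775.5), np.float64(127.0)], [np.float64(772.6), np.float64(152.0)], [np.float64(860.7), np.float64(151.1)], [np.float64(863.2), np.float64(127.7)]]
white s [ 11 300  30  23 351] [ 893.5 -467.5] [[np.float64(889.5), np.float64(-500.8)], [np.float64(866.1), np.float64(-494.7)], [np.float64(897.4), np.float64(-434.6)], [np.float64(919.7), np.float64(-441.5)]]
white w [ 182  132   54   54 2864] [463.1  10.3] [[np.float64(430.0), np.float64(43.9)], [np.float64(496.3), np.float64(42.5)], [np.float64(495.3), np.float64(-24.3)], [np.float64(426.5), np.float64(-24.1)]]
```

```bash
python3 - <<'E'
from h import *
s=pickle.load(open('scene.pkl','rb'))['image'][...,::-1]
a=cv2.resize(s[150:240,95:205],(440*1,360),interpolation=cv2.INTER_CUBIC);b=cv2.resize(s[150:240,345:430],(340,360),interpolation=cv2.INTER_CUBIC)
cv2.imwrite('pics/crop1.png',np.hstack([a,b]))
E
```

```text
(no output)
```

View pics/crop1.png

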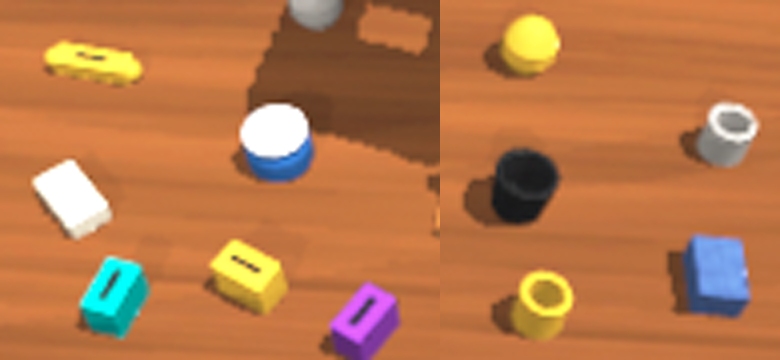

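```bash
python3 -m creep '[[[-3.76,10.76,-4.16,0,0,0],[-3.76,10.76,-4.16,0,0,0],[-3.76,10.76,-4.16,0,0,0],[-3.76,10.76,-4.16,0,0,0],[-3.76,10.76,-4.16,0,0,0],[-3.76,10.76,-4.16,0,0,0],[-3.76,10.76,-4.16,0,0,0],[-3.76,10.76,-4.16,0,0,0],[-3.76,10.76,-4.16,0,0,0],[-3.76,10.76,-4.16,0,0,0],[-3.76,10.76,-4.16,0,0,0],[-3.76,10.76,-4.16,0,0,0]]]' 60 40
cat >> h.py <<'E'
def look(name):
    from rig import ctrl
    c=ctrl.capture('wrist');p=ctrl.sense()['eef_pos'].round(1)
    pickle.dump(c,open('w.pkl','wb'))
    cv2.imwrite(f'pics/{name}.png',cv2.resize(c['image'][...,::-1],(800,600),interpolation=cv2.INTER_CUBIC))
    print('tcp',p);return c
E
python3 -c "
from h import *
c=look('w1')
for st,ce,m in blobs(c,(20,130,90),(34,255,255)): print(st,ce.round(1),at(c,*ce,18,True),at(c,*ce,28,True))"
```

```text
time_s: 1.15
eef_pos: [431.8, 268.0, 200.4]
ee_rot: [0.0, 0.708, 0.706, 0.0]
force: [-0.4, 1.1, -0.3]
grip_width: 0.705
grip_force: 0.0
tcp [431.7 268.  200.4]
[240 169  41  42 699] [258.7 190.2] [432.3 267.2] [432.3 270. ]
[438 186  34  34 724] [454.2 201.9] [638.2 254.3] [630.  257.5]
```

View pics/w1.png

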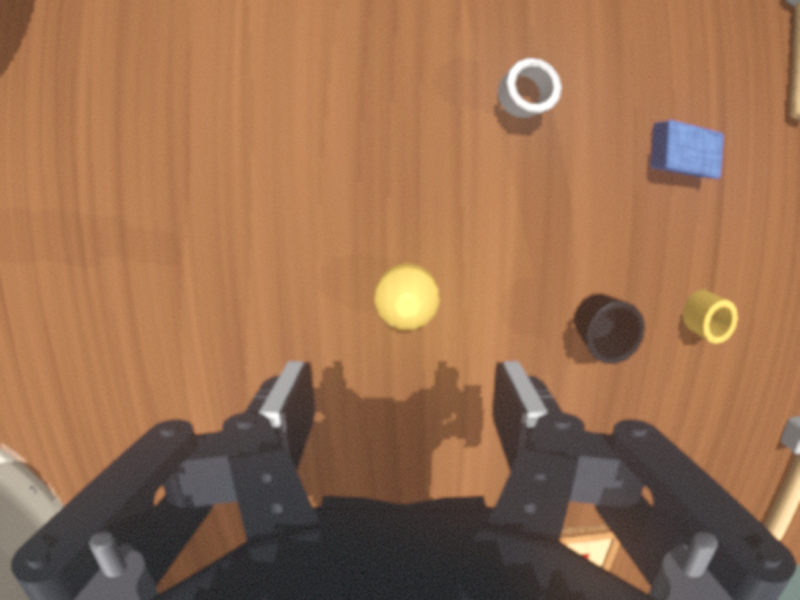

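```bash
python3 -m creep '[[[0.04,-0.03,-2,0,0,0],[0.04,-0.03,-3.5,0,0,0],[0.04,-0.03,-4.5,0,0,0],[0.04,-0.03,-4.95,0,0,0],[0.04,-0.03,-4.95,0,0,0],[0.04,-0.03,-4.95,0,0,0]]]' && python3 -m creep '[[[0,0,0,0,0,0],[0,0,0,0,0,0],[0,0,0,0,0,0],[0,0,0,0,0,0],[0,0,0,0,0,0],[0,0,0,0,0,0],[0,0,0,0,0,0],[0,0,0,0,0,0],[0,0,0,0,0,0],[0,0,0,0,0,0]]]' 20 40
```

```text
time_s: 1.7
eef_pos: [432.9, 268.1, 77.2]
ee_rot: [0.0, 0.707, 0.707, 0.001]
force: [1.3, 0.8, 0.1]
grip_width: 0.701
grip_force: 0.0
time_s: 2.53
eef_pos: [433.0, 268.5, 78.2]
ee_rot: [0.001, 0.707, 0.707, 0.002]
force: [-0.7, -1.1, 6.9]
grip_width: 0.401
grip_force: 39.3
```

```bash
python3 -m creep '[[[0,0,1,0,0,0],[0,0,2,0,0,0],[0,0,3,0,0,0],[0.4,-0.8,3,0,0,0],[1.0,-2,3,0,0,0],[1.6,-3.4,3,0,0,0],[2.3,-4.8,3,0,0,0],[3,-6.2,3,0,0,0],[3.6,-7.6,3,0,0,0],[4.2,-8.9,3,0,0,0],[4.7,-9.9,3,0,0,0],[4.92,-10.43,3,0,0,0],[4.92,-10.43,3,0,0,0],[4.92,-10.43,3,0,0,0],[4.92,-10.43,3,0,0,0],[4.92,-10.43,3,0,0,0]]]'; python3 -c "
from h import *
c=look('w2')"
```

```text
time_s: 3.87
eef_pos: [554.5, 8.8, 151.3]
ee_rot: [-0.0, 0.707, 0.708, -0.0]
force: [-0.1, 0.4, -2.3]
grip_width: 0.397
grip_force: 41.5
tcp [554.6   8.7 151.3]
```

View pics/w2.png

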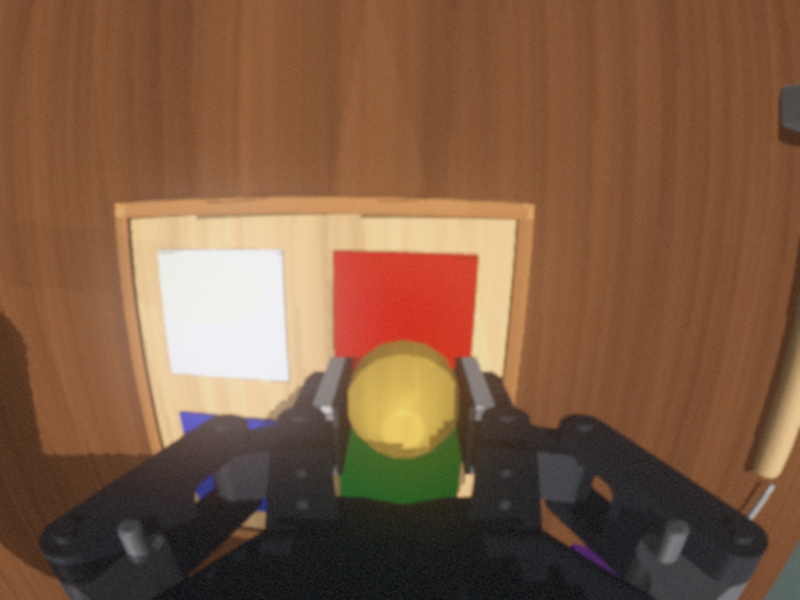

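```bash
python3 -m creep '[[[0,-0.03,-1,0,0,0],[0,-0.03,-1.8,0,0,0],[0,-0.03,-2.2,0,0,0],[0,-0.03,-2.36,0,0,0],[0,-0.03,-2.42,0,0,0],[0,-0.03,-2.46,0,0,0],[0,-0.03,-2.46,0,0,0],[0,-0.03,-2.46,0,0,0]]]'
```

```text
time_s: 4.58
eef_pos: [555.4, 6.7, 90.5]
ee_rot: [0.001, 0.707, 0.707, 0.0]
force: [0.2, 0.1, -2.7]
grip_width: 0.395
grip_force: 41.5
```

```bash
python3 -m creep '[[[0,0,-0.03,0,0,0],[0,0,-0.05,0,0,0],[0,0,-0.05,0,0,0]]]'; python3 -m creep '[[[0,0,-0.03,0,0,0],[0,0,-0.05,0,0,0],[0,0,-0.05,0,0,0]]]'
```

```text
time_s: 4.83
eef_pos: [555.3, 6.7, 89.3]
ee_rot: [0.0, 0.707, 0.707, 0.0]
force: [-1.7, 1.2, 4.9]
grip_width: 0.396
grip_force: 42.2
time_s: 5.08
eef_pos: [555.3, 6.7, 89.2]
ee_rot: [0.001, 0.707, 0.707, 0.0]
force: [-7.3, 0.2, 18.2]
grip_width: 0.396
grip_force: 43.4
```

```bash
python3 -m creep '[[[0,0,0.05,0,0,0],[0,0,0.05,0,0,0],[0,0,0.05,0,0,0],[0,0,0.05,0,0,0],[0,0,0.05,0,0,0],[0,0,0.05,0,0,0],[0,0,0.05,0,0,0]]]' 52 40; python3 -m creep '[[[0,0,1,0,0,0],[0,0,2,0,0,0],[0,0,4,0,0,0],[-0.4,-1.5,4.4,0,0,0],[-0.8,-3,4.4,0,0,0],[-1.2,-4.6,4.4,0,0,0],[-1.6,-6.2,4.4,0,0,0],[-2,-7.8,4.4,0,0,0],[-2.2,-9.4,4.4,0,0,0],[-2.4,-11,4.4,0,0,0],[-2.6,-12.6,4.4,0,0,0],[-2.7,-14.2,4.4,0,0,0],[-2.72,-15.8,4.4,0,0,0],[-2.72,-15.8,4.4,0,0,0],[-2.72,-15.8,4.4,0,0,0],[-2.72,-15.8,4.4,0,0,0]]]';python3 -c "
from h import *
c=look('w3')
for st,ce,m in blobs(c,(20,130,90),(34,255,255)): 
  (p,wh,a)=cv2.minAreaRect(cv2.findNonZero(m)); q=cv2.boxPoints((p,wh,a))
  print(st,ce.round(1),at(c,*ce,10,True),at(c,*ce,28,True),[list(map(float,at(c,*k,14,True))) for k in q])"
```

```text
time_s: 5.67
eef_pos: [555.0, 6.7, 88.3]
ee_rot: [-0.0, 0.707, 0.707, -0.0]
force: [-0.2, 0.4, 0.7]
grip_width: 0.609
grip_force: 0.0
time_s: 7.0
eef_pos: [486.9, -387.8, 198.0]
ee_rot: [-0.0, 0.707, 0.707, 0.0]
force: [0.3, -0.8, 0.6]
grip_width: 0.615
grip_force: 0.0
tcp [ 487.2 -387.3  198.3]
[416  27  38  44 529] [428.8  51.1] [ 650.5 -251.2] [ 639.1 -255.9] [[630.3, -267.0], [651.7, -222.2], [687.1, -227.0], [663.4, -273.6]]
[249 152  27  71 175] [260.6 183.9] [ 488.9 -384.1] [ 488.8 -379.6] [[476.1, -417.6], [486.3, -353.5], [503.0, -356.1], [493.9, -420.6]]
[269 180   4  24  26] [270.5 191.5] [ 497.9 -391.2] [ 497.1 -386.2] [[495.8, -400.8], [498.7, -379.6], [499.6, -379.7], [496.7, -400.9]]
```

View pics/w3.png

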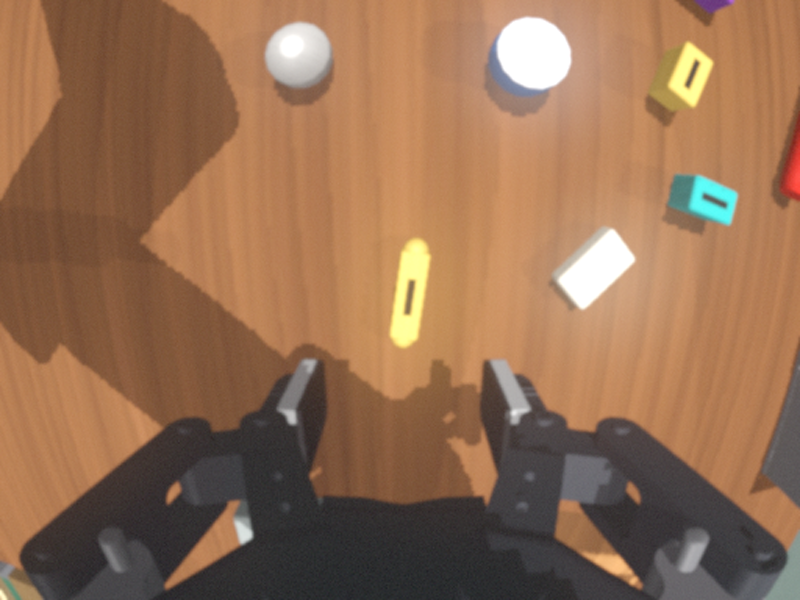

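```bash
python3 -m creep '[[[0.12,0.04,-0.6,0,0,-0.8],[0.12,0.04,-2,0,0,-1.74],[0.12,0.04,-3.3,0,0,-1.74],[0.12,0.04,-4.2,0,0,-1.74],[0.12,0.04,-4.58,0,0,-1.74],[0.12,0.04,-4.58,0,0,-1.74],[0.12,0.04,-4.58,0,0,-1.74],[0.12,0.04,-4.58,0,0,-1.74]]]' 30 40; python3 -m creep '[[[0,0,-0.06,0,0,0],[0,0,-0.12,0,0,0],[0,0,-0.12,0,0,0]]]'
```

```text
time_s: 7.72
eef_pos: [490.8, -387.5, 85.9]
ee_rot: [0.002, 0.759, 0.652, 0.0]
force: [0.5, 0.2, -0.0]
grip_width: 0.358
grip_force: 0.0
time_s: 7.97
eef_pos: [490.1, -387.3, 81.3]
ee_rot: [0.0, 0.759, 0.651, 0.0]
force: [-0.3, 0.6, -0.0]
grip_width: 0.349
grip_force: 0.0
```

```bash
python3 -m creep '[[[0,0,-0.06,0,0,0],[0,0,-0.08,0,0,0],[0,0,-0.08,0,0,0]]]'; python3 -m creep '[[[0,0,0,0,0,0],[0,0,0,0,0,0],[0,0,0,0,0,0],[0,0,0,0,0,0],[0,0,0,0,0,0],[0,0,0,0,0,0],[0,0,0,0,0,0]]]' 4 40
```

```text
time_s: 8.22
eef_pos: [490.0, -387.2, 78.8]
ee_rot: [-0.0, 0.759, 0.651, -0.0]
force: [0.2, -0.9, 0.3]
grip_width: 0.352
grip_force: 0.0
time_s: 8.8
eef_pos: [490.1, -387.3, 79.1]
ee_rot: [0.0, 0.759, 0.651, -0.0]
force: [-1.0, -0.3, 2.5]
grip_width: 0.172
grip_force: 40.1
```

```bash
python3 -m creep '[[[0,0,1,0,0,0],[0,0,2,0,0,0],[0,0.5,3,0,0,0],[-0.1,1.5,3,0,0,0.5],[-0.2,3,3,0,0,1],[-0.4,4.5,3,0,0,1.5],[-0.6,6,3,0,0,1.5],[-0.7,7.5,3,0,0,1.5],[-0.8,9,3,0,0,1.5],[-1,10.5,3,0,0,1.5],[-1.1,11.6,3,0,0,1.5],[-1.18,12.2,3,0,0,1.5],[-1.18,12.2,3,0,0,1.5],[-1.18,12.2,3,0,0,1.5],[-1.18,12.2,3,0,0,1.5],[-1.18,12.2,3,0,0,1.5]]]'; python3 -c "
from h import *
c=look('w4')"
```

```text
time_s: 10.13
eef_pos: [460.7, -83.3, 153.8]
ee_rot: [0.0, 0.715, 0.699, -0.0]
force: [0.1, 0.3, -0.9]
grip_width: 0.171
grip_force: 39.7
tcp [460.6 -83.2 153.8]
```

View pics/w4.png

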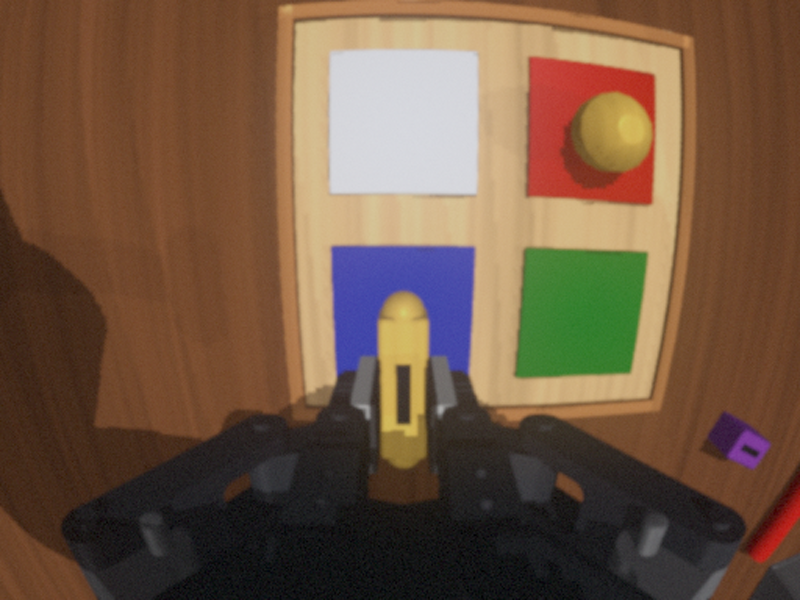

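```bash
python3 -c "
from h import *
c=pickle.load(open('w.pkl','rb'));k=.64
for n,u,v,z in(('g1',403,295,84),('g2',403,467,84),('bTL',333,246,11),('bTR',474,246,11),('wTL',330,50,11),('wTR',477,50,11),('wBL',330,193,11),('wBR',477,195,11),('gTL',525,248,11),('gTR',648,252,11),('gBL',516,376,11),('gBR',633,373,11),('pomtop',613,132,36),('rTL',529,57,11),('rTR',655,74,11),('rBR',653,204,11),('rBL',528,195,11)): print(n,at(c,u*k,v*k,z,True))"
```

```text
g1 [461.  -52.3]
g2 [ 459.5 -117.6]
bTL [428.4 -47.6]
bTR [494.3 -49.1]
wTL [429.8  44.7]
wTR [496.9  43.3]
wBL [428.1 -22.8]
wBR [495.6 -25.2]
gTL [519.  -50.2]
gTR [586.7 -51.8]
gBL [ 517.9 -116.6]
gBR [ 586.6 -119.3]
pomtop [551.8   4.9]
rTL [521.5  41.2]
rTR [589.2  40.1]
rBR [587.9 -27. ]
rBL [520. -25.]
```

```bash
python3 -m creep '[[[0.02,0.1,-1,0,0,0],[0.02,0.1,-1.8,0,0,0],[0.02,0.1,-2.3,0,0,0],[0.02,0.1,-2.46,0,0,0],[0.02,0.1,-2.5,0,0,0],[0.02,0.1,-2.5,0,0,0],[0.02,0.1,-2.5,0,0,0]]]'; python3 -m creep '[[[0,0,-0.03,0,0,0],[0,0,-0.05,0,0,0],[0,0,-0.05,0,0,0]]]'
```

```text
time_s: 10.77
eef_pos: [461.4, -80.1, 92.2]
ee_rot: [0.001, 0.715, 0.7, 0.0]
force: [-0.2, -0.1, -0.6]
grip_width: 0.173
grip_force: 39.7
time_s: 11.02
eef_pos: [461.1, -79.8, 90.4]
ee_rot: [0.0, 0.714, 0.7, 0.0]
force: [-0.3, 0.4, -1.5]
grip_width: 0.169
grip_force: 39.7
```

```bash
python3 -m creep '[[[0,0,-0.02,0,0,0],[0,0,-0.03,0,0,0],[0,0,-0.03,0,0,0]]]'; python3 -m creep '[[[0,0,-0.02,0,0,0],[0,0,-0.03,0,0,0],[0,0,-0.03,0,0,0]]]'
```

```text
time_s: 11.27
eef_pos: [461.1, -79.8, 90.0]
ee_rot: [0.0, 0.714, 0.7, 0.0]
force: [-1.4, 0.2, 5.7]
grip_width: 0.171
grip_force: 40.6
time_s: 11.52
eef_pos: [461.2, -79.8, 90.0]
ee_rot: [0.0, 0.714, 0.7, 0.0]
force: [-5.8, 1.5, 18.6]
grip_width: 0.169
grip_force: 41.8
```

```bash
python3 -m creep '[[[0,0,0.04,0,0,0],[0,0,0.04,0,0,0],[0,0,0.04,0,0,0],[0,0,0.04,0,0,0],[0,0,0.04,0,0,0],[0,0,0.04,0,0,0]]]' 34 40; python3 -m creep '[[[0,0,1,0,0,0],[0,0,2,0,0,0],[0,0,3.5,0,0,0],[0.5,1,4.4,0,0,0],[1.3,2.4,4.4,0,0,0],[2,3.8,4.4,0,0,0],[2.7,5.2,4.4,0,0,0],[3.4,6.6,4.4,0,0,0],[4.1,8,4.4,0,0,0],[4.8,9.4,4.4,0,0,0],[5.5,10.8,4.4,0,0,0],[6.2,12.2,4.4,0,0,0],[6.7,13,4.4,0,0,0],[6.88,13.44,4.4,0,0,0],[6.88,13.44,4.4,0,0,0],[6.88,13.44,4.4,0,0,0],[6.88,13.44,4.4,0,0,0]]]' 46;python3 -c "
from h import *
c=look('w5')
for st,ce,m in blobs(c,(20,130,90),(34,255,255)): 
  (p,wh,a)=cv2.minAreaRect(cv2.findNonZero(m)); 
  print(st,ce.round(1),at(c,*p,14,True),at(c,*p,28,True))"
```

```text
time_s: 12.02
eef_pos: [461.0, -79.8, 89.5]
ee_rot: [-0.0, 0.714, 0.7, -0.0]
force: [0.0, 0.7, -0.1]
grip_width: 0.398
grip_force: 0.0
time_s: 13.43
eef_pos: [632.8, 255.3, 199.5]
ee_rot: [-0.0, 0.715, 0.699, -0.0]
force: [0.2, 0.1, 0.3]
grip_width: 0.542
grip_force: 0.0
tcp [632.8 255.2 199.7]
[250 172  36  40 248] [266.4 185.8] [640.8 252.2] [640.4 256.1]
[255 182  26  25 282] [267.9 197.1] [640.8 249.8] [640.4 253.9]
```

View pics/w5.png

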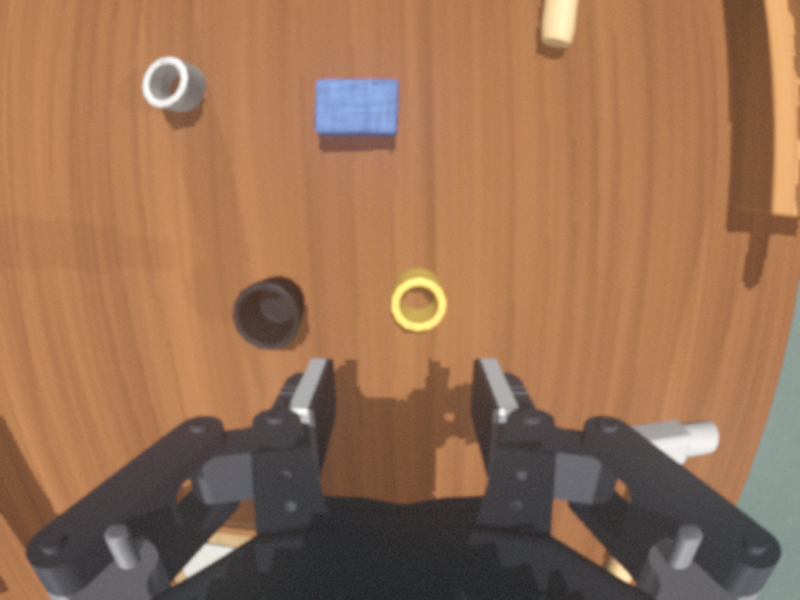

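```bash
python3 -m creep '[[[0.3,-0.03,-0.6,0,0,0],[0.3,-0.03,-2,0,0,0],[0.3,-0.03,-3.4,0,0,0],[0.3,-0.03,-4.4,0,0,0],[0.3,-0.03,-4.78,0,0,0],[0.3,-0.03,-4.78,0,0,0],[0.3,-0.03,-4.78,0,0,0],[0.3,-0.03,-4.78,0,0,0]]]' 46 30; python3 -m creep '[[[0,0,0,0,0,0],[0,0,0,0,0,0],[0,0,0,0,0,0],[0,0,0,0,0,0],[0,0,0,0,0,0],[0,0,0,0,0,0],[0,0,0,0,0,0],[0,0,0,0,0,0]]]' 15 30
```

```text
time_s: 14.15
eef_pos: [641.5, 255.4, 82.7]
ee_rot: [0.001, 0.715, 0.7, 0.002]
force: [0.4, -0.5, 0.4]
grip_width: 0.536
grip_force: 0.0
time_s: 14.82
eef_pos: [641.2, 255.6, 82.4]
ee_rot: [0.001, 0.714, 0.7, 0.001]
force: [-2.2, -0.3, 6.1]
grip_width: 0.336
grip_force: 29.4
```

```bash
python3 -m creep '[[[0,0,1,0,0,0],[0,0,2,0,0,0],[0,0,3,0,0,0],[-0.2,-1,3.6,0,0,0],[-0.5,-2.4,3.6,0,0,0],[-0.9,-3.9,3.6,0,0,0],[-1.3,-5.4,3.6,0,0,0],[-1.7,-6.9,3.6,0,0,0],[-2.1,-8.4,3.6,0,0,0],[-2.5,-9.9,3.6,0,0,0],[-2.9,-11.4,3.6,0,0,0],[-3.3,-12.7,3.6,0,0,0],[-3.53,-13.4,3.6,0,0,0],[-3.53,-13.56,3.6,0,0,0],[-3.53,-13.56,3.6,0,0,0],[-3.53,-13.56,3.6,0,0,0],[-3.53,-13.56,3.6,0,0,0]]]'; python3 -c "
from h import *
c=look('w6')"
```

```text
time_s: 16.23
eef_pos: [552.6, -82.3, 170.4]
ee_rot: [0.0, 0.714, 0.7, 0.0]
force: [0.1, -1.1, -1.3]
grip_width: 0.332
grip_force: 30.0
tcp [552.6 -82.3 170.3]
```

View pics/w6.png

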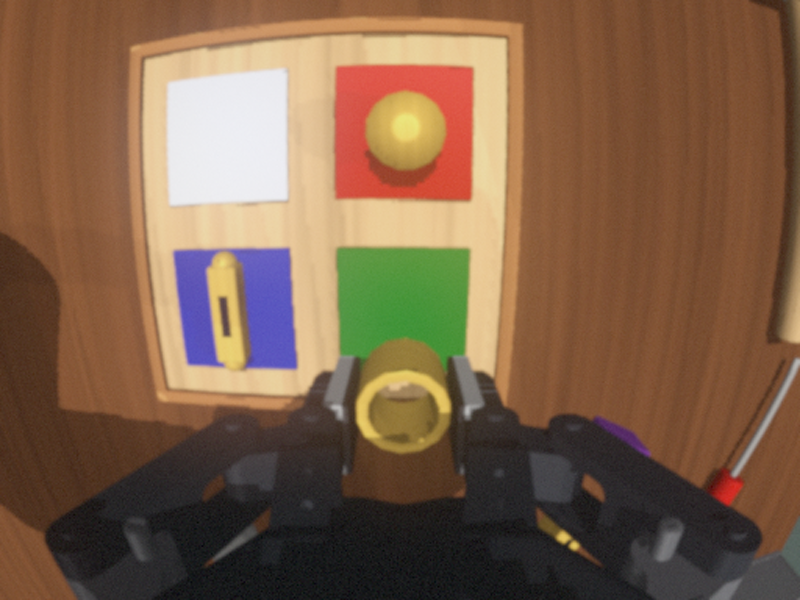

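```bash
python3 -c "
from h import *
c=pickle.load(open('w.pkl','rb'));k=.64
for n,u,v,z in(('ring',403,411,116),('gTL',338,248,11),('gTR',469,248,11),('g1',224,254,20),('g2',235,368,20),('slot',225,316,25),('bTL',175,250,11),('bTR',290,248,11),('bBR',297,370,11),('bBL',188,362,11),('pomtop',405,131,30),('rTL',336,66,11),('rTR',473,67,11),('rBR',472,201,11),('rBL',336,198,11)): print(n,at(c,u*k,v*k,z,True))"
```

```text
ring [552.2 -83.8]
gTL [520.2 -50.4]
gTR [586.2 -51.7]
g1 [462.2 -49.7]
g2 [ 460.3 -112.4]
slot [461.  -81.1]
bTL [429.  -47.6]
bTR [495.3 -49.6]
bBR [ 493.2 -117.2]
bBL [ 426.7 -113.3]
pomtop [554.9   5.4]
rTL [521.9  41.5]
rTR [589.   39.8]
rBR [587.6 -27.9]
rBL [520.3 -25.2]
```

```bash
python3 -m creep '[[[0.02,-0.06,-1,0,0,0],[0.02,-0.06,-2,0,0,0],[0.02,-0.06,-2.7,0,0,0],[0.02,-0.06,-2.95,0,0,0],[0.02,-0.06,-3.0,0,0,0],[0.02,-0.06,-3.02,0,0,0],[0.02,-0.06,-3.02,0,0,0]]]'; python3 -m creep '[[[0,0,-0.03,0,0,0],[0,0,-0.04,0,0,0],[0,0,-0.04,0,0,0]]]'; python3 -m creep '[[[0,0,-0.02,0,0,0],[0,0,-0.04,0,0,0],[0,0,-0.04,0,0,0]]]'
```

```text
time_s: 16.87
eef_pos: [553.4, -84.9, 95.7]
ee_rot: [0.001, 0.714, 0.7, 0.0]
force: [-1.0, 0.5, -1.0]
grip_width: 0.338
grip_force: 30.0
time_s: 17.12
eef_pos: [552.9, -85.1, 94.1]
ee_rot: [0.0, 0.714, 0.7, 0.0]
force: [-0.1, -1.0, -0.9]
grip_width: 0.338
grip_force: 30.0
time_s: 17.37
eef_pos: [552.9, -85.1, 93.3]
ee_rot: [0.0, 0.714, 0.7, 0.0]
force: [-1.9, 1.5, 6.5]
grip_width: 0.334
grip_force: 30.5
```

```bash
python3 -m creep '[[[0,0,0.02,0,0,0],[0,0,0.02,0,0,0],[0,0,0.02,0,0,0],[0,0,0.02,0,0,0],[0,0,0.02,0,0,0],[0,0,0.02,0,0,0]]]' 46 40; python3 -m creep '[[[0,0,1,0,0,0],[0,0,2,0,0,0],[0,0,3,0,0,0],[0.5,-1,4.2,0,0,0],[1.1,-2,4.2,0,0,0],[1.8,-3.2,4.2,0,0,0],[2.5,-4.5,4.2,0,0,0],[3.2,-5.6,4.2,0,0,0],[3.8,-6.64,4.2,0,0,0],[3.8,-6.64,4.2,0,0,0],[3.8,-6.64,4.2,0,0,0],[3.8,-6.64,4.2,0,0,0],[3.8,-6.64,4.2,0,0,0]]]';python3 -c "
from h import *
c=look('w7')
for st,ce,m in blobs(c,(20,130,60),(34,255,255)): 
  (p,wh,a)=cv2.minAreaRect(cv2.findNonZero(m)); 
  print(st,ce.round(1),at(c,*p,14,True),at(c,*p,28,True))"
```

```text
time_s: 17.87
eef_pos: [552.7, -85.0, 93.1]
ee_rot: [-0.0, 0.714, 0.7, -0.0]
force: [1.4, 0.2, -0.1]
grip_width: 0.533
grip_force: 0.0
time_s: 18.95
eef_pos: [647.6, -249.9, 198.4]
ee_rot: [-0.0, 0.714, 0.7, 0.0]
force: [-0.3, 0.1, 0.5]
grip_width: 0.539
grip_force: 0.0
tcp [ 647.6 -249.9  198.5]
[ 55   0  14  57 384] [62.  28.3] [454.7 -79.4] [465.3 -85. ]
[122   0  42  32 938] [143.7  14.7] [547.  -86.6] [552.6 -91.8]
[ 248  165   40   50 1109] [267.2 189.5] [ 655.3 -251. ] [ 655.  -247.2]
```

View pics/w7.png

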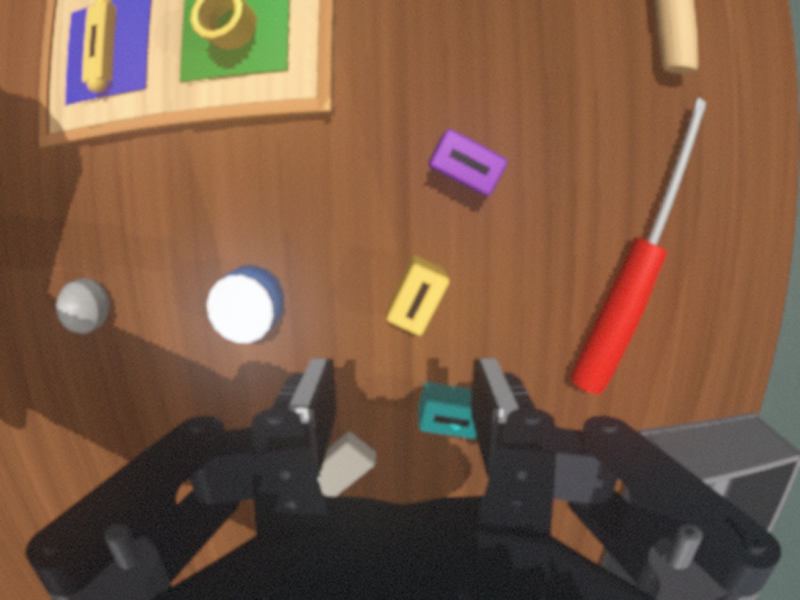

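```bash
python3 -c "
from h import *
c=pickle.load(open('w.pkl','rb'));k=.64
P=[at(c,u*k,v*k,28,True) for u,v in((418,263),(449,274),(417,334),(388,322),(427,284),(412,319))]
print(P,np.mean(P[:4],0),np.mean(P[4:],0))
for a,b in((0,3),(1,2),(4,5)): d=P[a]-P[b];print(np.hypot(*d),np.degrees(np.arctan2(d[0],d[1])))
for u,v in((453,432),(469,162)): print(at(c,u*k,v*k,28,True))"
```

```text
[array([ 655.5, -228.8]), array([ 672. , -235.1]), array([ 654.5, -268.6]), array([ 638.8, -261.3]), array([ 660.2, -240.3]), array([ 651.9, -259.8])] [ 655.2  -248.45] [ 656.05 -250.05]
36.53956759459533 27.19619090603002
37.79550237792854 27.582029207797145
21.19292334719307 23.056593829115233
[ 675.9 -332.7]
[ 682.6 -175.9]
```

```bash
python3 -m creep '[[[0.32,0.04,-0.4,0,0,-1.3],[0.32,0.04,-0.8,0,0,-2.6],[0.32,0.04,-1.4,0,0,-3.9],[0.32,0.04,-2.2,0,0,-5],[0.32,0.04,-3.4,0,0,-5],[0.32,0.04,-4.3,0,0,-5],[0.32,0.04,-4.68,0,0,-5],[0.32,0.04,-4.72,0,0,-5],[0.32,0.04,-4.72,0,0,-5],[0.32,0.04,-4.72,0,0,-5]]]' 46 40; python3 -m creep '[[[0,0,0,0,0,0],[0,0,0,0,0,0],[0,0,0,0,0,0],[0,0,0,0,0,0],[0,0,0,0,0,0],[0,0,0,0,0,0],[0,0,0,0,0,0],[0,0,0,0,0,0],[0,0,0,0,0,0]]]' 8 40
```

```text
time_s: 19.83
eef_pos: [656.4, -250.2, 82.2]
ee_rot: [0.001, 0.849, 0.529, 0.001]
force: [0.3, -0.6, 0.8]
grip_width: 0.538
grip_force: 0.0
time_s: 20.58
eef_pos: [656.2, -250.2, 81.7]
ee_rot: [0.001, 0.849, 0.528, 0.001]
force: [-1.7, 1.1, 6.1]
grip_width: 0.248
grip_force: 40.9
```

```bash
python3 -m creep '[[[0,0,1,0,0,0],[0,0,2,0,0,0],[0,0,3,0,0,0],[-0.6,0.8,3.6,0,0,1],[-1.4,1.9,3.6,0,0,2],[-2.2,3,3.6,0,0,3],[-3,4.1,3.6,0,0,4],[-3.8,5.2,3.6,0,0,5],[-4.6,6.3,3.6,0,0,5],[-5.4,7.4,3.6,0,0,5],[-6.2,8.4,3.6,0,0,5],[-7,9.4,3.6,0,0,5],[-7.5,10.1,3.6,0,0,5],[-7.74,10.4,3.6,0,0,5],[-7.74,10.4,3.6,0,0,5],[-7.74,10.4,3.6,0,0,5],[-7.74,10.4,3.6,0,0,5]]]'; python3 -c "
from h import *
c=look('w8')"
```

```text
time_s: 22.0
eef_pos: [463.1, 9.1, 170.3]
ee_rot: [0.0, 0.715, 0.699, 0.0]
force: [0.1, 0.3, -1.4]
grip_width: 0.248
grip_force: 40.1
tcp [463.1   9.  170.2]
```

View pics/w8.png

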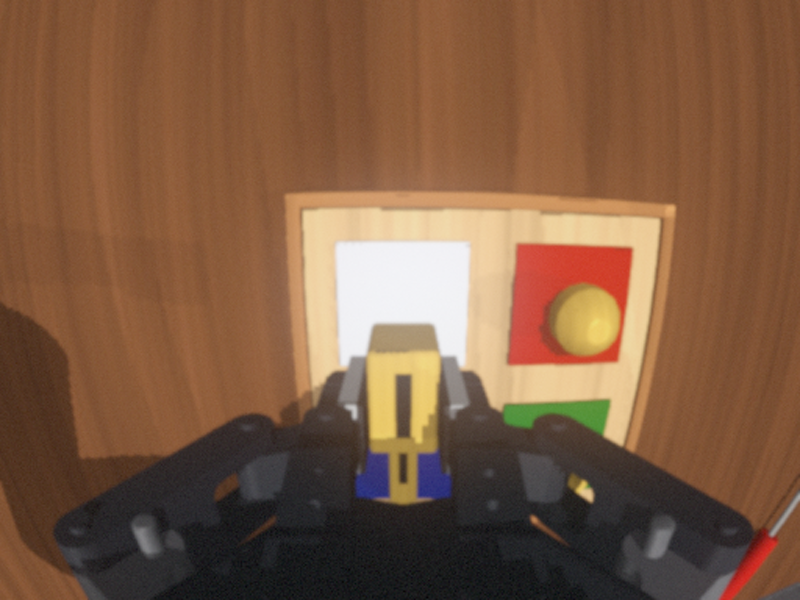

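```bash
python3 -c "
from h import *
c=pickle.load(open('w.pkl','rb'));k=.64
for u,v,z in((403,350,116.5),(403,447,116.5),(403,376,116.5),(403,437,116.5),(336,241,11),(469,242,11)): print(at(c,u*k,v*k,z,True))"
```

```text
[463.2  27.9]
[462.5  -5.5]
[463.   19.7]
[462.6  -1.7]
[430.1  44.5]
[496.8  42.6]
```

```bash
python3 -m creep '[[[0,0,-1,0,0,0],[0,0,-2,0,0,0],[0,0,-2.7,0,0,0],[0,0,-2.95,0,0,0],[0,0,-3.02,0,0,0],[0,0,-3.05,0,0,0],[0,0,-3.05,0,0,0],[0,0,-3.05,0,0,0]]]'; python3 -m creep '[[[0,0,-0.02,0,0,0],[0,0,-0.03,0,0,0],[0,0,-0.03,0,0,0]]]'; python3 -m creep '[[[0,0,-0.02,0,0,0],[0,0,-0.03,0,0,0],[0,0,-0.03,0,0,0]]]'
```

```text
time_s: 22.72
eef_pos: [462.8, 9.8, 94.8]
ee_rot: [0.001, 0.715, 0.7, 0.0]
force: [0.5, -0.3, -2.4]
grip_width: 0.248
grip_force: 40.0
time_s: 22.97
eef_pos: [462.4, 10.0, 93.4]
ee_rot: [0.0, 0.714, 0.7, 0.0]
force: [-0.6, 0.1, -2.3]
grip_width: 0.246
grip_force: 40.0
time_s: 23.22
eef_pos: [462.4, 10.0, 92.7]
ee_rot: [0.0, 0.714, 0.7, 0.0]
force: [-1.7, -0.2, 4.3]
grip_width: 0.244
grip_force: 40.8
```

Contact with the pad; release, raise the arm and check from the scene and wrist cameras.

```bash
python3 -m creep '[[[0,0,0.01,0,0,0],[0,0,0.01,0,0,0],[0,0,0.01,0,0,0],[0,0,0.01,0,0,0],[0,0,0.01,0,0,0],[0,0,0.01,0,0,0]]]' 40 40; python3 -m creep '[[[0,0,1,0,0,0],[0,0,2,0,0,0],[0,0,3.5,0,0,0],[0,0,5,0,0,0],[0,0,6.5,0,0,0],[0.5,0,7.5,0,0,0],[1.6,0.6,7.5,0,0,0],[1.6,0.6,7.5,0,0,0],[1.6,0.6,7.5,0,0,0],[1.6,0.6,7.5,0,0,0]]]';python3 -c "
from h import *
from rig import ctrl
c=look('w9');s=ctrl.capture('scene')['image'][...,::-1]
cv2.imwrite('pics/end.png',np.hstack([cv2.resize(c['image'][100:290,130:370,::-1],(480,380)),cv2.resize(s[140:225,200:300],(320,380))]))"
```

```text
time_s: 23.72
eef_pos: [462.3, 10.0, 92.6]
ee_rot: [-0.0, 0.714, 0.7, -0.0]
force: [-0.1, -0.1, -0.9]
grip_width: 0.47
grip_force: 0.0
time_s: 24.55
eef_pos: [501.7, 25.0, 279.5]
ee_rot: [-0.001, 0.714, 0.7, -0.001]
force: [-1.1, 0.1, 0.2]
grip_width: 0.47
grip_force: 0.0
tcp [501.6  24.9 279.6]
```

View pics/end.png

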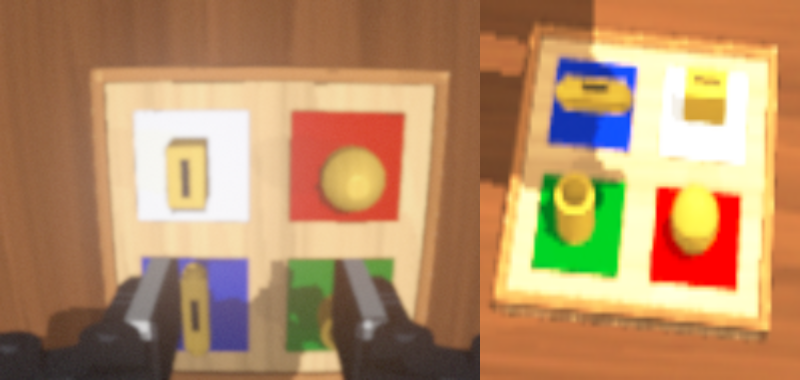

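All four fittings stand upright near the centre of their own pads, and the arm is clear.

```bash
python3 -c "
from rig import ctrl
print(ctrl.finish_job())"
```

```text
the job is handed in; nothing more can be done
None
```

The job is handed in after about 25 s: the final pictures show pommel on red, guard on blue, ferrule on green and bolster on white, all upright and near the pad centres, and I never moved the steel pommel or the steel ferrule.

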